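# Pop open the label printer's lid for a new roll

### The job

The label printer on the packing table has run out: with a fingertip, press the ribbed thumb pad of its lid down gently once until the push-push catch lets go, then take the hand away so that the lid springs up, and make sure it stays open by itself for the next roll. Do not push the lid down again once it has popped, do not lift or shove the printer, and leave the feed key and the tins, glue and spare roll around it alone.

Things in the scene. Friction and masses are not known exactly. Their poses are not given: they have to be found in the camera images.
- printer: desktop label printer, grey plastic, 215 mm deep (x), 176 mm wide (y), 150 mm high (z), 2.2 kg, standing loose on four rubber feet on the table. Origin: centre of its underside; x points from its front (label slot, low bezel 141 mm high) to its back, y to its left, z up. The lid lies in its top between two 24 mm wide cheeks, flush with them
- lid (a joint): hinge angle (rad) of the 135 x 124 mm grey lid with a clear window, hinged on its back edge: about 0 latched and level, negative pressed in (the push-push catch lets go at about -0.038, rigid stop at -0.062). When the press is released a spring lifts it, after the finger, to its stop at 0.6 (front edge 76 mm up) within a second and holds it. Pressed down fully again, it latches again
- thumb_pad (a point): centre of the top of the grey thumb pad with five black ribs, 40 mm wide (y), 26 mm (x), 3.5 mm proud of the lid, at the front middle of the lid, 25 mm behind its front edge, 110 mm ahead of its hinge, 153.5 mm above the table when shut. z is up, x towards the hinge. Press here: 3 to 5 N, catch lets go after 4.2 mm of travel, rigid stop at 6.8 mm
- lid_hinge (a point): middle of the lid's hinge line, 146 mm above the table, 80 mm behind the printer's centre; the hinge axis is y
- feed_key (a joint): travel (m) of the feed key, 0 at rest, 0.003 pressed: leave it alone
- feed_key_top (a point): top of the feed key, a round black button 16 mm across, standing 4 mm above the bezel in front of the lid, at its right-hand end (51 mm in front of and 55 mm to the right of the thumb pad), 145 mm above the table
- tin_a_mid (a point): half-way up a gold-coloured candle tin, 74 mm across, 104 mm high, filled with rolled card, standing loose beside the printer
- tin_b_mid (a point): half-way up a second, equal candle tin
- glue_mid (a point): half-way up a white round glue bottle, 68 mm across, 155 mm high, standing loose beside the printer
- roll_mid (a point): half-way up the spare label roll, a white cylinder 86 mm across, 102 mm high, standing on end beside the printer

How it is judged:
By the outcome, as a careful person would: the job done as asked, in the order asked, and still so for the second after the job is handed in, with the robot touching nothing.
It also fails if it takes over 32 s, if anything falls off the work surface, if the arm or the gripper's body presses on something with over 40 N, if the wrist force passes 120 N, or if a joint passes its speed limit or range.

### The arm

A 6-joint arm with a two-finger parallel gripper is mounted at the origin on the work surface. World frame = base frame: x ahead of the robot, y to its left, z up, the work surface at z = 0. Lengths are in m, angles in rad, forces in N, time in s.
With the tool pointing down it reaches from about 0.35 to 0.975 m from the base axis. Payload 7.1 kg.
Tool frame: the origin (TCP) lies midway between the tips of the shut fingers; the grasp point (between the pads) lies 19 mm behind it; z points along the fingers, x is the direction in which the jaws open and shut, and the axes are right-handed (so a half turn about z gives the same grasp; the last joint's range is limited). The gripper opens to 88 mm and grips with 3 to 60 N. Pads are 20 mm wide; open, the fingers measure 115 mm over their backs; the gripper's body (75 mm by 178 mm) begins 61 mm behind the grasp point.
Start: joints at [1.201, 0.423, 1.63, -0, 1.089, -0.019], TCP at [0.215, 0.587, 0.223] pointing down, gripper open.
Joint ranges: [-3, 3], [-0.9, 2.11], [0.09, 2.58], [-1.31, 4.45], [0.11, 2.69], [-2.54, 2.54]. Speed limits (rad/s): [2.39, 2.39, 3.01, 3.14, 3.14, 3.14].

### API

Orientations are given as a unit quaternion [w, x, y, z].
In Python, from station import move_pose, movel, movej, command_gripper, wait, inverse_kinematics, read_camera, camera_info, MotionError, job_done, get_time, get_joint_pos, get_qvel, get_effort, get_tcp_pos, get_ee_rot, get_ft_force, get_ft_torque, get_grip_width gives the robot as it stands. Calls block until the motion is done:
- move_pose(position, orientation): joint-space move of the TCP to a pose.
- movel(position, frame=None, v=0.15, until_force=None): straight line of the TCP; frame=None keeps the orientation; v is the mean speed in m/s. With until_force (N) it stops when the force on the tool has changed by that much, and returns True; else False.
- movej(angles): joint-space move.
- command_gripper(opening): opening from 0.0 (shut) to 1.0 (fully open); the grip force is fixed at half the most; returns when the fingers have stopped.
- wait(seconds).
- inverse_kinematics(position, orientation): joint angles nearest the present ones, or None.
- read_camera(name): name is "side" or "top"; returns the picture (400x640x3 uint8, red, green, blue); there is no depth.
- camera_info(name): a dict with "intrinsics" (3x3 intrinsics, pixels), "T" (4x4, takes a point from camera to world coordinates). Camera axes: x right, y up, looking along -z (the intrinsics and any distortion apply to the point x, -y, -z); pixel columns grow to the right and rows downward; lengths in m; the calibration is good to about 2 mm. A picture is of the moment at which its call begins. camera_info takes no time and is no camera call.
A pose or a line that the arm cannot do raises MotionError and nothing moves.
- job_done(): hands the job in, once; it reports no verdict.
Readings, each from a call of its own:
- get_time(): time.
- get_joint_pos(): joint angles.
- get_qvel(): joint speeds.
- get_effort(): joint torques, N m.
- get_tcp_pos(): TCP position.
- get_ee_rot(): TCP orientation.
- get_ft_force(): force on the tool from outside, world axes, zero at the start.
- get_ft_torque(): the same for the moment, N m.
- get_grip_width(): opening from 0.0 (shut) to 1.0 (fully open).
Only numpy, scipy, OpenCV 4.12 (cv2) and the standard library are available. Lean on these libraries where they do the work, as an engineer would, in place of code of your own. Each camera call takes 0.05 s, during which the arm holds its last target. There are 200 camera calls.

## Working session

There is one attempt and no reset: what is moved stays moved. The work goes in short steps, each a Python script; the robot and the scene stay as the last script left them, time stands still between calls to the robot, and variables do not carry over. Pictures are saved under pics/ and viewed, about 8 in all and at most 12, crops included, and the job is handed in when it is done.

```bash
mkdir -p pics
python3 - <<'E'
from station import *
import cv2
for n in("side","top"):
    cv2.imwrite(f"pics/{n}0.png",read_camera(n)[...,::-1]); i=camera_info(n); print(n,i)
print(get_time())
E
```

```text
side {'intrinsics': array([[386.81989002,   0.        , 320.70024801],
       [  0.        , 386.81989002, 196.17409002],
       [  0.        ,   0.        ,   1.        ]]), 'T': array([[-0.95254144,  0.2153217 , -0.21517752,  0.42417416],
       [-0.30414505, -0.70261653,  0.64329294,  0.60476137],
       [-0.01267235,  0.67820836,  0.73476039,  0.76069235],
       [ 0.        ,  0.        ,  0.        ,  1.        ]])}
top {'intrinsics': array([[382.7670775 ,   0.        , 318.13535302],
       [  0.        , 382.7670775 , 194.08880125],
       [  0.        ,   0.        ,   1.        ]]), 'T': array([[ 1.36472280e-03,  9.97535392e-01, -7.01518344e-02,
         5.47908747e-01],
       [-9.99712787e-01, -3.17525807e-04, -2.39633657e-02,
         6.56942925e-02],
       [-2.39265804e-02,  7.01643892e-02,  9.97248453e-01,
         8.09833960e-01],
       [ 0.00000000e+00,  0.00000000e+00,  0.00000000e+00,
         1.00000000e+00]])}
0.1
```

View pics/top0.png

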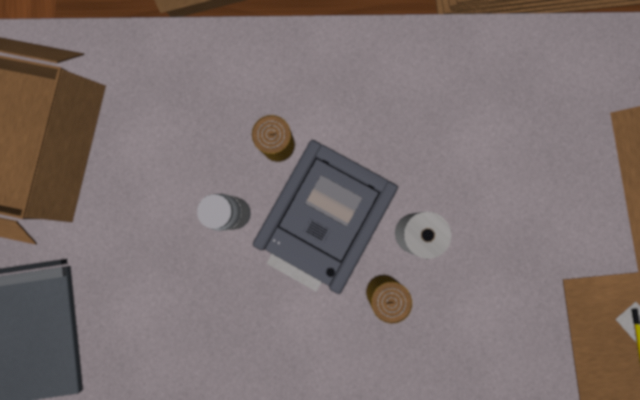

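View pics/side0.png

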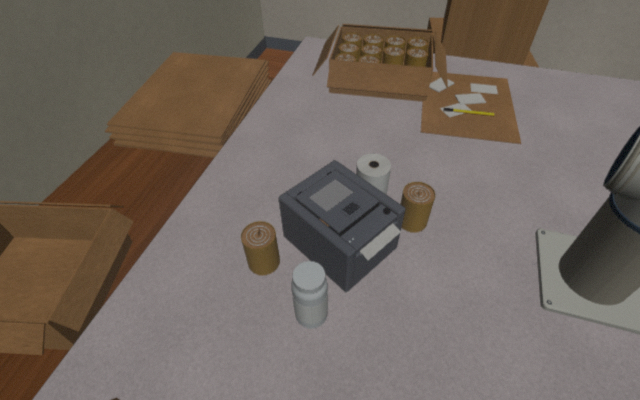

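The top view shows the printer in the middle, with its thumb pad near (317,230) and its feed key near (331,272). In the side view the pad is near (351,208). The neighbouring items stand clear of the pad. Next I'll refine these positions.

```bash
cat > h.py <<'E'
import numpy as np,cv2
from station import *
def ray(n,u,v):
    i=camera_info(n);K=i["intrinsics"];T=i["T"]
    d=np.linalg.inv(K)@[u,v,1];return T[:3,3],T[:3,:3]@[d[0],-d[1],-d[2]]
def onz(n,u,v,z):
    o,d=ray(n,u,v);return o+d*(z-o[2])/d[2]
def proj(n,p):
    i=camera_info(n);c=np.linalg.inv(i["T"])@[*p,1];q=i["intrinsics"]@[c[0],-c[1],-c[2]];return q[:2]/q[2]
def cross(a,b):
    (o,d),(p,e)=a,b
    s=np.linalg.lstsq(np.c_[d,-e],p-o,rcond=None)[0];x,y=o+d*s[0],p+e*s[1];return (x+y)/2,np.linalg.norm(x-y)
E
python3 - <<'E'
from h import *
C={}
for n,roi in(("top",(300,215,45,65)),("side",(335,195,60,30))):
    im=cv2.imread(f"pics/{n}0.png");g=cv2.cvtColor(im,6);x,y,w,h=roi
    for t in(38,45,52):
        m=(g[y:y+h,x:x+w]<t).astype(np.uint8)
        k,l,s,c=cv2.connectedComponentsWithStats(m)
        for j in range(1,k):
            if s[j,4]>15:
                u=c[j]+[x,y]; print(n,t,s[j],u.round(1),onz(n,*u,.1535).round(4),onz(n,*u,.145).round(4))
a=cv2.imread("pics/top0.png")[130:300,240:410];b=cv2.imread("pics/side0.png")[150:290,270:410]
cv2.imwrite("pics/c.png",np.hstack([cv2.resize(a,(400,400),interpolation=2),cv2.resize(b,(400,400),interpolation=2)]))
E
```

```text
top 38 [27 54  7  7 42] [330.2 271.9] [0.4619 0.0609 0.1535] [0.4608 0.0608 0.145 ]
top 45 [27 53  8  8 51] [330.3 272. ] [0.4618 0.0607 0.1535] [0.4607 0.0606 0.145 ]
top 52 [ 0 23 45 25 83] [323.3 251.1] [0.4969 0.0726 0.1535] [0.4963 0.0727 0.145 ]
top 52 [26 53 10  9 65] [330.5 272.1] [0.4615 0.0603 0.1535] [0.4604 0.0603 0.145 ]
side 38 [35  9  9  8 16] [373.9 207.2] [0.4869 0.0706 0.1535] [0.4878 0.0631 0.145 ]
side 38 [49 14  6  5 19] [386.3 210.5] [0.4606 0.0718 0.1535] [0.4612 0.0643 0.145 ]
side 38 [17 16 17 14 34] [360.1 217.9] [0.5073 0.1068 0.1535] [0.5085 0.0998 0.145 ]
side 45 [16  8 28 22 81] [364.7 214.2] [0.5007 0.0945 0.1535] [0.5017 0.0874 0.145 ]
side 45 [49 13  6  6 31] [386.5 210.4] [0.4603 0.0715 0.1535] [0.4608 0.064  0.145 ]
side 52 [ 15   7  30  23 108] [365.2 213.8] [0.5    0.0932 0.1535] [0.501 0.086 0.145]
side 52 [ 8  8 15 12 84] [350.7 208.2] [0.5322 0.0872 0.1535] [0.5337 0.0799 0.145 ]
side 52 [48 12  9  7 41] [386.6 210.2] [0.4602 0.0708 0.1535] [0.4607 0.0633 0.145 ]
```

View pics/c.png

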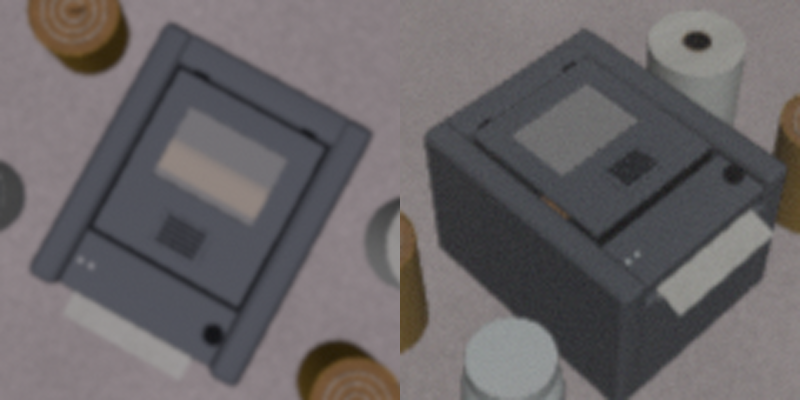

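Run:
```python
from h import *
from scipy.spatial.transform import Rotation as R
t=onz("top",316.9,230.7,.1535);s=onz("side",350.9,208.2,.1535)
pad=(t+s)/2; key=np.array([.461,.0623]);v=pad[:2]-key
yaw=np.arctan2(v[1],v[0])-np.arctan2(55,51)
print(t,s,np.hypot(*v),np.degrees(yaw))
best=None
for k in(1,-1):
    x=k*np.array([-np.sin(yaw),np.cos(yaw),0]);z=np.array([0,0,-1.])
    q=R.from_matrix(np.c_[x,np.cross(z,x),z]).as_quat()[[3,0,1,2]]
    J=inverse_kinematics([*pad[:2],.25],q)
    if J is not None:
        c=abs(np.array(J)-get_joint_pos()).max();print(k,J,c)
        if best is None or c<best[0]:best=(c,q)
q=best[1]
np.savez("p.npz",pad=pad,q=q)
p0=get_tcp_pos();movel([p0[0],p0[1],.33],v=.2)
command_gripper(0);move_pose([*pad[:2],.30],q);movel([*pad[:2],.175],v=.12)
print(get_time(),get_tcp_pos(),get_ft_force(),get_grip_width())
for n in("top","side"):cv2.imwrite(f"pics/{n}1.png",read_camera(n)[...,::-1])
a=cv2.imread("pics/top1.png")[130:300,240:410];b=cv2.imread("pics/side1.png")[120:290,250:420]
cv2.imwrite("pics/d.png",np.hstack([cv2.resize(a,(400,400)),cv2.resize(b,(400,400))]))
```

```text
[0.53139021 0.08349077 0.1535    ] [0.5317731  0.08713569 0.1535    ] 0.07423866051380182 -29.102463969267692
1 [ 1.37027441e-01  2.63638215e-01  1.79667945e+00 -4.44089210e-16
  1.08127499e+00 -9.25835069e-01] 1.0639669566899062
-1 [ 1.37027441e-01  2.63638215e-01  1.79667945e+00 -4.44089210e-16
  1.08127499e+00  2.21575758e+00] 2.2347734446008616
5.45 [0.53210191 0.08540601 0.17567607] [-0.05555569  0.00162226 -0.00366264] 0.005406970536371176
```

View pics/d.png

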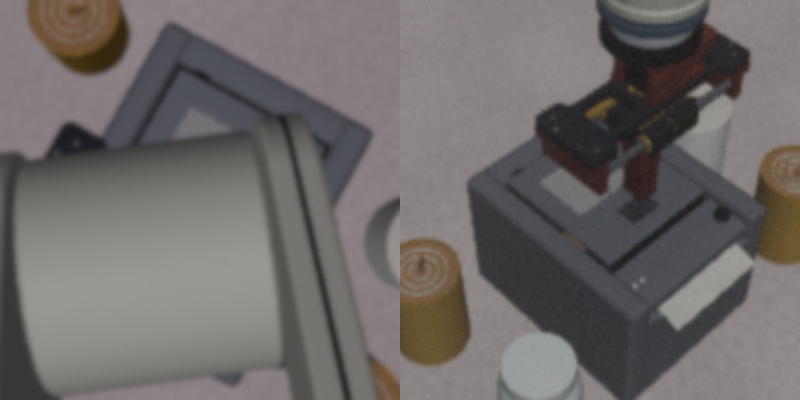

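The side crop shows the shut fingertips right above the pad (about (640,200)), with nothing else close. I'll press in fine steps with a force guard.

Run:
```python
from h import *
d=np.load("p.npz");x,y=d["pad"][:2]
f0=get_ft_force()[2]
movel([x,y,.1545],v=.05,until_force=4)
print(get_tcp_pos()[2],get_ft_force()[2]-f0)
for z in np.arange(.1535,.1479,-.0006):
    hit=movel([x,y,z],v=.01,until_force=6)
    f=get_ft_force()[2]-f0;print(round(z,4),get_tcp_pos()[2].round(5),f.round(2),hit)
    if abs(f)>9 or hit:break
print(get_time())
```

```text
0.15412175061086686 0.8953748015442993
0.1535 0.15361 0.35 False
0.1529 0.153 0.47 False
0.1523 0.15242 1.95 False
0.1517 0.15174 1.51 False
0.1511 0.15105 2.2 False
0.1505 0.15047 1.65 False
0.1499 0.14989 2.84 False
0.1493 0.14924 1.72 False
0.1487 0.14863 0.85 False
0.1481 0.14806 1.6 False
8.6083
```

Run:
```python
from h import *
d=np.load("p.npz");x,y=d["pad"][:2]
def F():
    a=[]
    for _ in range(8): a.append(get_ft_force()[2]);wait(.02)
    return np.mean(a)
print(F())
for z in(.1477,.1473):
    hit=movel([x,y,z],v=.01,until_force=5);print(get_tcp_pos()[2],F(),hit)
    if hit:break
movel([x,y,.30],v=.12)
print(get_time(),F()); wait(.5)
cv2.imwrite("pics/side2.png",cv2.resize(read_camera("side")[100:300,240:440,::-1],(500,500)))
```

```text
1.740517506210247
0.14765579113264377 1.6028359965162369 False
0.14726609196103588 2.1353709366332048 False
10.9333 -0.4406557082351302
```

View pics/side2.png

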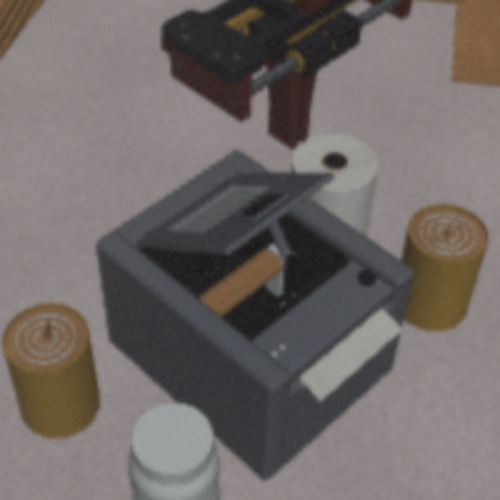

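The lid is up: its front edge runs from about (225,250) to (330,178) in the crop, and the hand is clear above it. I'll move the hand away and check that the lid holds and the printer hasn't shifted.

Run:
```python
from h import *
d=np.load("p.npz");p=get_tcp_pos()
movel([p[0],p[1],.36],v=.15)
move_pose([.25,.50,.36],d["q"])
wait(2)
T=read_camera("top")[...,::-1];S=read_camera("side")[...,::-1];print(get_time())
old=cv2.imread("pics/top0.png");g=cv2.absdiff(cv2.cvtColor(T,6),cv2.cvtColor(old,6))
a=T[100:330,190:460];b=S[100:300,240:440]
cv2.imwrite("pics/e.png",np.hstack([cv2.resize(a,(470,400)),cv2.resize(b,(330,400))]))
m=(cv2.cvtColor(T,6)<48).astype(np.uint8)[262:282,320:342];k,l,s,c=cv2.connectedComponentsWithStats(m)
print([(s[j,4],c[j]+[320,262]) for j in range(1,k)])
# predicted front-edge mid for open/shut lid
pad=d["pad"];yaw=-.508;X=np.array([np.cos(yaw),np.sin(yaw),0]);h=np.array([pad[0],pad[1],0])+.110*X+[0,0,.146]
for th in(0,.6):
  e=h-.135*np.cos(th)*X+[0,0,.135*np.sin(th)+.004];print(th,"side",proj("side",e),"top",proj("top",e), (proj("side",e)-[240,100])*[1.65,2]+[470,0])
```

```text
16.0833
[(np.int32(1), array([341., 262.])), (np.int32(56), array([330.44642857, 272.07142857]))]
0 side [359.95665235 215.34510961] top [308.78054952 243.31742229] [667.92847638 230.69021921]
0.6 side [353.4431886  183.33536112] top [313.94439351 232.59867088] [657.18126119 166.67072224]
```

View pics/e.png

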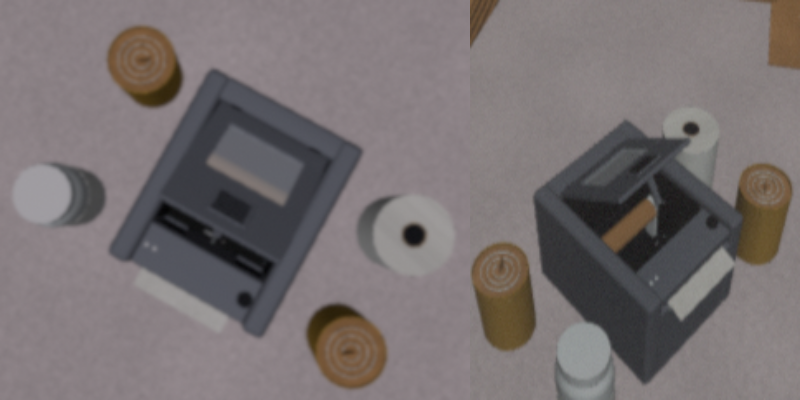

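The lid's front edge midpoint is at about (655,170) in the crop, against (657,167) predicted for 0.6 rad. The feed key hasn't moved, and the neighbouring items look undisturbed.

```bash
python3 -c "
from station import *
job_done();print(get_time())"
```

```text
the job is handed in; nothing more can be done
the job is handed in; nothing more can be done
```

The printer lid is open and holding by itself, and the job is handed in. I pressed the thumb pad once with the shut fingertips, about 6 mm down. I then lifted the hand straight up and moved it away to the side.

- **Lid:** about 5 s after release, with the arm clear, it was still open. Its front edge was within a few pixels of where the 0.6 rad stop should put it.
- **Press force:** the highest reading was about 3 N. That is slightly under the stated 3 to 5 N, and the readings were noisy by about ±0.6 N. I could not tell from the force exactly when the catch let go; the pictures showed that it had.
- **Surroundings:** the feed key is at the same pixel as before (330.4, 272.1 against 330.3, 272.0), so the printer did not shift. The tins, glue and spare roll look undisturbed by eye; I did not measure their positions.
- **Time:** about 16 s on the clock at the last check, against the 32 s limit.
- **Disagreement:** the two cameras differed by about 3.6 mm on the pad's y position, so I used the average.

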